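# Slide the filter cassette home under its hold-down spring

## Robot

A 7-joint arm with a two-finger parallel gripper is mounted at the origin on the work surface. World frame = base frame: x ahead of the robot, y to its left, z up, the work surface at z = 0. Lengths are in mm, angles in rad, forces in N, time in s.
With the tool pointing down it reaches from about 400 to 875 mm from the base axis. Payload 4.4 kg.
Tool frame: the origin (TCP) lies at the very end of the fingers, on their centre line; the grasp point (between the pads) lies 19 mm behind it (ctrl.grip_depth is the distance from the TCP to the grasp point, in mm); z points along the fingers, x is the direction in which the jaws open and shut, and the axes are right-handed (so a half turn about z gives the same grasp; the last joint's range is limited). The gripper opens to 85 mm and grips with 20 to 120 N. Pads are 22 mm wide; open, the fingers measure 114 mm over their backs; the gripper's body (76 mm by 85 mm) begins 54 mm behind the grasp point. The pads swing forward as they close: fully open they stand 13 mm farther back than shut.
Start: joints at [1.252, 0.628, 0.038, 1.517, -0.027, 0.996, -0.02], TCP at [162.604, -629.347, 209.513] pointing down, gripper open.
Joint ranges: [-3.06, 3.06], [-0.37, 2.12], [-1.25, 1.32], [0.18, 2.47], [-1.1, 4.24], [0.23, 1.98], [-2.94, 2.94]. Speed limits (rad/s): [2.57, 2.57, 3.14, 3.14, 3.14, 3.14, 3.14].

## Interface

Orientations are given as [roll, pitch, yaw] about the fixed x, y, z axes, in that order (R = Rz(yaw) Ry(pitch) Rx(roll)).
In Python, from cell import ctrl gives the robot as it stands.
- The arm moves only by the shell command python3 -m creep 'ROWS'. ROWS is JSON, a list of rows, each an object with "hand": the opening, from 0 (shut) to 1 (fully open); "travel": the shift along the tool's x, y, z in cm, a list of three; "angular": the turn, a rotation vector about the tool's x, y, z in degrees, a list of three. In form: [{"hand": hand, "travel": [tx, ty, tz], "angular": [rx, ry, rz]}, ...]. A call has 1 to 20 rows; each row is the pose to reach, as a shift and turn from the pose measured when the call began, along the tool's axes at that moment; what a row does not reach only later rows make up. A row lasts 1/10 s, in which the tool goes at most 50 mm and 8.59 degrees, less where a joint would pass 70% of its speed; a pose out of reach is approached as far as the arm can. A call with a gripper value outside its range is refused whole. The fingers move at their own pace and stop on an object; the grip force is fixed at half the most. Time passes only in rows, so rows that repeat a pose let the fingers close. It gives the time, the measured TCP pose, the force and the opening at its end, in the units of the state.
- ctrl.read_state(): the state, without advancing time (a new reading comes with each control period).
- ctrl.get_image(name): name is "scene" or "top" or "wrist"; returns a dict with "frame" (480x640x3 uint8, red, green, blue), "fx", "fy", "cx", "cy" (pixels), "origin" and "orientation" of the camera in the world. Camera axes: x right, y down, z forward; pixel columns grow to the right and rows downward; lengths in mm; the calibration is good to about 2 mm. A picture is of the moment at which its call begins. There is no depth.
- ctrl.finish_job(): hands the job in, once; it reports no verdict.
Trained networks look in the newest picture that a camera, given by its name, has taken for a name from the list of things; names that differ only in an ending like _2 or _b are one class to them, and where a whole thing is asked for, a point or a joint stands for the part that bears it (a point fixed in the world has none). Each returns a list of dicts, best first, with "confidence" (0 to 1); they miss things now and then, are a little off and sometimes report something else, mostly with a low value. They report only what shows in the picture. A call takes as long as a camera call. They do not tell look-alikes from the thing itself.
- ctrl.regions_of(camera, thing): "region" (480x640 bool, what is visible of it).
- ctrl.spot_point(camera, thing): "at" ([x, y, z] in mm, in world coordinates, good to about 4 mm: a listed point, or the origin of a listed thing).
The state is a dict: "clock": time; "qpos": joint angles; "qd": joint speeds; "tau": joint torques, N m; "eef_pos": TCP position; "tool_rot": TCP orientation; "force": force on the tool from outside, world axes, zero at the start; "torque": the same for the moment, N m; "width": finger opening in mm.
Only numpy, scipy, OpenCV 4.12 (cv2) and the standard library are available. Lean on these libraries where they do the work, as an engineer would, in place of code of your own. Each camera call takes 0.05 s, during which the arm holds its last target. There are 200 camera calls.

## Task

On the filter test bed, press the grey filter cassette down hard with the fingertips against the sprung white floor of its lane and, holding it down, slide it under the steel leaf spring until it is fully home against the end stop. Then take the hand away, leaving the cassette lying flat and held down by the spring. Do not lift or tip the cassette, do not touch the spring with the fingers, and leave the jar, beaker and screwdriver where they are.

Things in the scene. Friction and masses are not known exactly. Their poses are not given: they have to be found in the camera images.
- fixture: Filter test bed, fixed. Origin on the bench under the lane's centre line; x along the lane, the way the cassette is pushed; z up. Base 130 wide, x -190 to 165 mm. Guides: inside 84 apart, 10 thick, tops 40 above the bench. Along x: spring nose at 70, face of dark steel end stop at 115, two posts (72 high, y +-57) at 140. The cassette is home with its origin at x = 50 mm. Position and yaw vary.
- platen (a joint): Travel of the white sprung floor of the lane (300 x 81 mm) straight down, in m: 0 = up, top 34 mm above the bench; 0.012 = bottomed. With the cassette on it about 8 N starts it moving, then 1.1 N more per mm (16 N at 8 mm, 21 N at the bottom). It springs up when let go.
- cassette: Loose grey filter cassette, 130 x 80 x 20 mm, 0.3 kg, on the sprung floor, 2 mm play each side. Origin: centre of underside; x towards the spring. Flat top, 54 mm above the bench with the floor up. On top a cross rib 12 high, 70 wide, x -16 to -8 mm; behind it (x -65 to -16) a flat for the fingertips, which can push on the rib. Starts 120 to 170 mm before home. Sliding takes 10 to 18 N.
- leaf: Steel leaf spring, 50 wide, 70 long, sloping down to a blunt nose that faces the cassette. Origin on its hinge, 64 mm above the bench at fixture x 140. The nose's underside is 49 mm above the bench, 5 mm below the top of the unpressed cassette, which it blocks; pressed down 6 to 11 mm it passes under. Let go, it rises against the nose, which yields 1 to 2 mm and holds it about 3.5 mm down.
- nose (a point): Lower front edge of the leaf spring's nose, in the middle of the lane.
- jar: Bystander: closed jar, 56 mm across, 95 mm high, beside the bed on the side away from the robot. Origin at the centre of its underside.
- screwdriver: Bystander: screwdriver, 190 mm long, lying beside the bed on the side away from the robot. Origin at the underside of its middle.
- beaker: Bystander: white beaker, 68 mm across, 75 mm high, beside the bed on the robot's side. Origin at the centre of its underside.
Not all that is in view belongs to the job. Of the things shaped like the cassette, the grey one is meant.

How it is judged (in metres and radians):
On the way:
1. the cassette is pressed down at least 5 mm by the fingers while its front edge is still before the spring's nose (z of cassette in the frame of fixture below 0.029 m and x of cassette in the frame of fixture below 0.008 m and contact force between the fingers and cassette above 5 N), for 0.1 s.
At the end, for the whole second after the job is handed in: The cassette is home against the end stop (origin within 4 mm of +50 mm along the lane), lies flat (within 0.04 rad) and at rest in the lane, held at least 1 mm down from its free height by the leaf spring, which presses on it with more than 4 N (x of cassette in the frame of fixture between 0.046 and 0.054 m and y of cassette in the frame of fixture between -0.004 and 0.004 m and z of cassette in the frame of fixture between 0.025 and 0.033 m and angle between cassette's own z axis and vertical below 0.04 rad and angle between the x axis of cassette and the x axis of fixture, either way round below 0.06 rad and linear speed of cassette below 0.01 m/s and contact force between leaf and cassette above 4 N); the robot touches nothing.
It fails at once if the cassette is lifted (more than 6 mm above its free height on the bed) (z of cassette in the frame of fixture above 0.04 m).
It fails at once if the cassette is tipped by more than 0.15 rad (angle between cassette's own z axis and vertical above 0.15 rad).
It fails at once if the fingers touch the leaf spring (more than 2 N) (contact force between the fingers and leaf above 2 N).
It fails at once if the jar, screwdriver or beaker is moved by more than 15 mm (distance of any of jar, screwdriver, beaker from where it was at the start of the episode above 0.015 m).
It also fails if it takes over 38 s, if anything falls off the work surface, if the arm or the gripper's body presses on something with over 40 N, if the wrist force passes 120 N, or if a joint passes its speed limit or range.

## Working session

There is one attempt and no reset: what is moved stays moved. The work goes in short steps, Python scripts to look and compute and a shell command to move; the robot and the scene stay as the last step left them, time stands still between calls to the robot, and variables do not carry over. Pictures are saved under pics/ and viewed, about 8 in all and at most 12, crops included, and the job is handed in when it is done.

```bash
mkdir -p pics; ls; python3 - <<'E'
from cell import ctrl
import cv2, numpy as np
s=ctrl.read_state(); print({k:np.round(v,3).tolist() for k,v in s.items()})
ims=[]
for c in ("scene","top"):
    d=ctrl.get_image(c); ims.append(d["frame"])
    print(c,{k:np.round(d[k],3).tolist() for k in d if k!="frame"})
    for t in ("fixture","cassette","leaf","nose","platen","jar","screwdriver","beaker"):
        print(c,t,[(round(r["confidence"],2),np.round(r["at"]).tolist()) for r in ctrl.spot_point(c,t)])
    cv2.imwrite(f"pics/{c}1.png",d["frame"][:,:,::-1])
E
```

```text
pics
{'clock': 0.0, 'qpos': [1.252, 0.629, 0.038, 1.518, -0.027, 0.996, -0.02], 'qd': [0.0, -0.0, -0.001, -0.002, -0.0, 0.001, -0.001], 'tau': [-0.0, -56.341, 1.226, -19.345, 0.011, 0.01, 0.0], 'eef_pos': [162.466, -628.676, 208.599], 'tool_rot': [3.142, 0.002, -1.318], 'force': [-0.971, -0.819, 0.035], 'torque': [0.004, 0.023, -0.036], 'width': 85.402}
scene {'fx': 569.983, 'fy': 569.983, 'cx': 326.248, 'cy': 239.546, 'origin': [1149.795, -211.773, 841.64], 'orientation': [-2.497, 0.002, 1.238]}
scene fixture [(0.92, [522.0, -1.0, 2.0]), (0.18, [483.0, 140.0, 68.0])]
scene cassette [(0.93, [807.0, 38.0, 1.0]), (0.75, [708.0, -276.0, 1.0]), (0.7, [548.0, -96.0, 34.0]), (0.6, [531.0, -308.0, -1.0])]
scene leaf [(0.88, [482.0, 142.0, 67.0])]
scene nose [(0.69, [505.0, 69.0, 47.0]), (0.22, [525.0, -2.0, -0.0])]Traceback (most recent call last):
  File "<stdin>", line 9, in <module>
ValueError: it knows: beaker, cassette, fixture, jar, leaf, nose, screwdriver
```

```bash
python3 - <<'E'
from cell import ctrl
import cv2, numpy as np
for c in ("scene","top"):
    d=ctrl.get_image(c)
    if c=="top": print(c,{k:np.round(d[k],3).tolist() for k in d if k!="frame"})
    for t in ("fixture","cassette","leaf","nose","jar","screwdriver","beaker"):
        print(c,t,[(round(r["confidence"],2),np.round(r["at"]).tolist()) for r in ctrl.spot_point(c,t)])
    cv2.imwrite(f"pics/{c}1.png",d["frame"][:,:,::-1])
E
```

```text
scene fixture [(0.97, [523.0, -2.0, 0.0])]
scene cassette [(0.97, [550.0, -95.0, 34.0]), (0.89, [810.0, 40.0, 1.0]), (0.84, [528.0, -309.0, -1.0]), (0.6, [709.0, -278.0, 0.0])]
scene leaf [(0.64, [481.0, 137.0, 69.0])]
scene nose [(0.79, [503.0, 67.0, 48.0]), (0.45, [547.0, -97.0, 33.0])]
scene jar [(0.79, [639.0, 142.0, 2.0])]
scene screwdriver [(0.8, [691.0, -76.0, -3.0])]
scene beaker [(0.93, [381.0, -38.0, 2.0])]
top {'fx': 498.633, 'fy': 498.633, 'cx': 312.805, 'cy': 237.215, 'origin': [517.288, -14.613, 860.696], 'orientation': [-3.048, -0.004, -1.567]}
top fixture [(0.83, [525.0, 4.0, -5.0])]
top cassette [(0.9, [712.0, -281.0, -0.0]), (0.8, [530.0, -309.0, -0.0]), (0.8, [804.0, 41.0, 2.0]), (0.55, [552.0, -100.0, 37.0])]
top leaf []
top nose [(0.85, [504.0, 68.0, 49.0])]
top jar [(0.8, [642.0, 142.0, -1.0])]
top screwdriver [(0.97, [692.0, -77.0, 5.0])]
top beaker [(0.64, [384.0, -37.0, -2.0])]
```

View pics/top1.png

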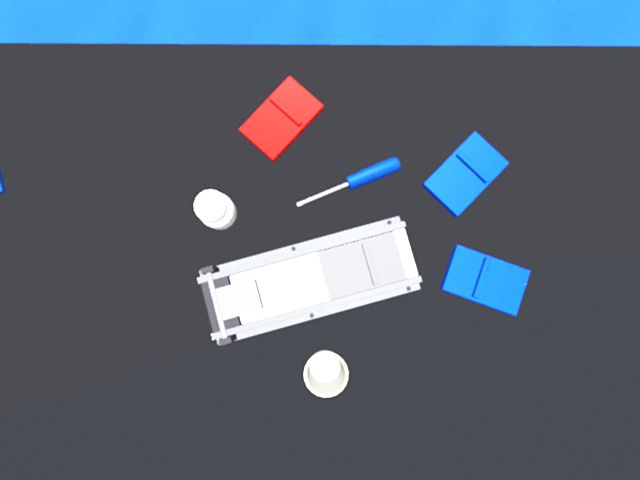

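View pics/scene1.png

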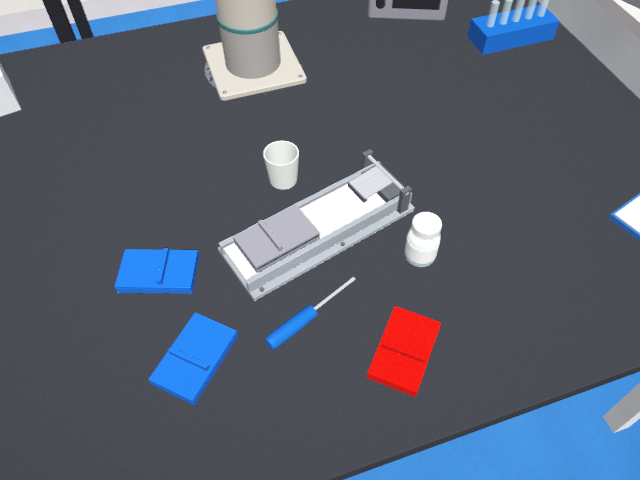

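Top view: the grey cassette is in the lane at (367,262). Its look-alikes are the red one at (281,118) and the blue ones at (466,173) and (486,280). The spring end is at about (240,300), the jar at (213,208), the beaker at (326,374) and the screwdriver at (350,182). I choose the grey one at world ~(550,-97) and will refine it now.

```bash
cat > h.py <<'E'
from cell import ctrl
import cv2, numpy as np
from scipy.spatial.transform import Rotation as R
def rot(e): return R.from_euler("xyz",e).as_matrix()
def px2w(d,p,z):
    p=np.atleast_2d(np.asarray(p,float))
    r=np.c_[(p[:,0]-d["cx"])/d["fx"],(p[:,1]-d["cy"])/d["fy"],np.ones(len(p))]@rot(d["orientation"]).T
    o=np.asarray(d["origin"]); return o+r*((z-o[2])/r[:,2])[:,None]
def w2px(d,P):
    q=(np.atleast_2d(P)-d["origin"])@rot(d["orientation"])
    return np.c_[q[:,0]/q[:,2]*d["fx"]+d["cx"],q[:,1]/q[:,2]*d["fy"]+d["cy"]]
def fx2w(F,P):  # F=(x,y,yaw)
    P=np.atleast_2d(np.asarray(P,float)); c,s=np.cos(F[2]),np.sin(F[2])
    return np.c_[F[0]+c*P[:,0]-s*P[:,1],F[1]+s*P[:,0]+c*P[:,1],P[:,2]]
E
python3 - <<'E'
from h import *
from scipy.optimize import least_squares
for c in ("top","scene"):
    d=ctrl.get_image(c)
    for t,z in (("fixture",40),("cassette",54)):
        for r in ctrl.regions_of(c,t):
            m=r["region"].astype(np.uint8); ys,xs=np.nonzero(m)
            if not len(xs): continue
            w=px2w(d,np.c_[xs,ys],z)[:,:2].astype(np.float32)
            b=cv2.minAreaRect(w); print(c,t,round(r["confidence"],2),np.round(b[0],1),np.round(b[1],1),round(b[2],2))
    F=(523.5,-.5,np.deg2rad(105.6))
    im=d["frame"][:,:,::-1].copy(); k=4
    x0,y0=(190,205) if c=="top" else (215,145)
    cr=cv2.resize(im[y0:y0+150,x0:x0+240 if c=="top" else x0+200],None,fx=3,fy=3,interpolation=cv2.INTER_CUBIC)
    def dr(pts,col):
        q=((w2px(d,fx2w(F,pts))-[x0,y0]+.5)*3).astype(int); cv2.polylines(cr,[q],True,col,1)
    box=lambda a,b,h,z:[[a,-h,z],[b,-h,z],[b,h,z],[a,h,z]]
    dr(box(-190,165,65,10),(0,0,255)); dr(box(-190,165,42,40),(0,160,0)); dr(box(70,140,25,52),(255,0,0))
    cv2.imwrite(f"pics/{c}2.png",cr)
E
```

```text
top fixture 0.61 [525.5 -11.3] [128.4 354. ] 15.54
top cassette 0.9 [ 524.8 -294.6] [129.7  79.8] 70.56
top cassette 0.71 [790.7  36. ] [ 82.8 128.8] 47.76
top cassette 0.66 [547.7 -96.7] [ 80.2 130.4] 15.32
top cassette 0.6 [ 698.9 -267.6] [ 79.3 131.6] 45.8
scene fixture 0.77 [530.8 -14. ] [174.1 369.7] 16.95
scene cassette 0.86 [823.2  24.7] [ 77.4 132.4] 47.48
scene cassette 0.64 [ 731.  -277.9] [ 83.8 128.2] 45.69
scene cassette 0.63 [553.9 -99.7] [ 95.7 135.3] 16.64
scene cassette 0.63 [ 556.9 -305.9] [131.1  89.3] 69.73
```

View pics/top2.png

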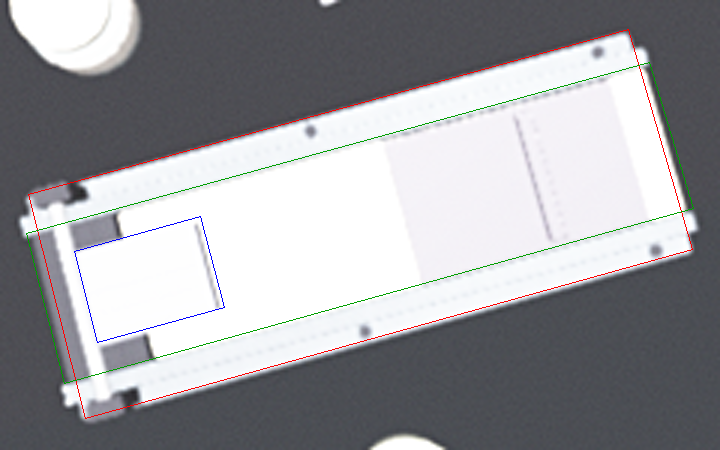

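The overlay on the crop fits: bed outline on the red box, spring nose at crop (210,270), grey cassette at crop (385–645, 80–280) with its rib at (535,180). The cassette is at (548,-97), yaw ≈105.5°, 149 mm before home. Next I move above the flat behind the rib, with the jaws across the lane and part open.

```bash
python3 -m creep '[{"hand":0.3,"travel":[-38.7,-50.65,9.0],"angular":[0,0,-91]},{"hand":0.3,"travel":[-38.7,-50.65,9.0],"angular":[0,0,-91]},{"hand":0.3,"travel":[-38.7,-50.65,9.0],"angular":[0,0,-91]},{"hand":0.3,"travel":[-38.7,-50.65,9.0],"angular":[0,0,-91]},{"hand":0.3,"travel":[-38.7,-50.65,9.0],"angular":[0,0,-91]},{"hand":0.3,"travel":[-38.7,-50.65,9.0],"angular":[0,0,-91]},{"hand":0.3,"travel":[-38.7,-50.65,9.0],"angular":[0,0,-91]},{"hand":0.3,"travel":[-38.7,-50.65,9.0],"angular":[0,0,-91]},{"hand":0.3,"travel":[-38.7,-50.65,9.0],"angular":[0,0,-91]},{"hand":0.3,"travel":[-38.7,-50.65,9.0],"angular":[0,0,-91]},{"hand":0.3,"travel":[-38.7,-50.65,9.0],"angular":[0,0,-91]},{"hand":0.3,"travel":[-38.7,-50.65,9.0],"angular":[0,0,-91]},{"hand":0.3,"travel":[-38.7,-50.65,9.0],"angular":[0,0,-91]},{"hand":0.3,"travel":[-38.7,-50.65,9.0],"angular":[0,0,-91]},{"hand":0.3,"travel":[-38.7,-50.65,9.0],"angular":[0,0,-91]},{"hand":0.3,"travel":[-38.7,-50.65,9.0],"angular":[0,0,-91]},{"hand":0.3,"travel":[-38.7,-50.65,9.0],"angular":[0,0,-91]},{"hand":0.3,"travel":[-38.7,-50.65,9.0],"angular":[0,0,-91]}]'
cat > st.py <<'E'
from h import *
s=ctrl.read_state(); F=(523.5,-.5,np.deg2rad(105.5))
c,sn=np.cos(F[2]),np.sin(F[2]); p=np.array(s["eef_pos"])-[F[0],F[1],0]; f=s["force"]
print("t",round(s["clock"],2),"eef",np.round(s["eef_pos"],1),"rot",np.round(s["tool_rot"],4),"lane x,y",np.round([c*p[0]+sn*p[1],-sn*p[0]+c*p[1]],1),
 "F lane",np.round([c*f[0]+sn*f[1],-sn*f[0]+c*f[1],f[2]],1),"w",round(s["width"],1))
print("tool axes",np.round(rot(s["tool_rot"]),4).tolist())
E
python3 st.py
python3 - <<'E'
from h import *
d=ctrl.get_image("wrist"); cv2.imwrite("pics/w1.png",d["frame"][:,:,::-1])
print(ctrl.spot_point("wrist","cassette")[:1])
E
```

```text
clock: 3.15
eef_pos: [555.7, -129.6, 119.7]
tool_rot: [3.141, 0.0, 0.268]
force: [0.1, 0.4, -0.1]
width: 25.4
t 3.15 eef [ 555.7 -129.6  119.7] rot [3.1409e+00 2.0000e-04 2.6780e-01] lane x,y [-133.     3.5] F lane [ 0.3 -0.2 -0.1] w 25.4
tool axes [[0.9644, 0.2646, 0.0], [0.2646, -0.9644, -0.0007], [-0.0002, 0.0007, -1.0]]
[{'at': [547.3, -92.6, 39.3], 'confidence': 0.71}]
```

View pics/w1.png

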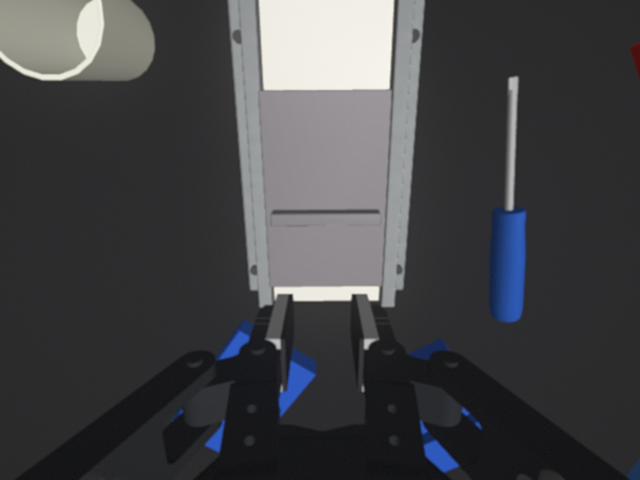

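Wrist view: the grey cassette fills columns 260–390, its rib at rows 210–225, columns 271–380. The fingers straddle the centre line, beaker at upper left and screwdriver at right, both clear. Now I measure the rib and lane from this picture.

```bash
python3 - <<'E'
from h import *
d=ctrl.get_image("wrist"); F=(523.5,-.5,np.deg2rad(105.5))
def lane(w):
    p=w[:,:2]-F[:2]; c,s=np.cos(F[2]),np.sin(F[2]); return np.round(np.c_[p@[c,s],p@[-s,c]],1).tolist()
print("cam",np.round(d["origin"]),)
print("rib top rear/base",lane(px2w(d,[[272,211],[380,211]],66)),lane(px2w(d,[[272,225],[380,225]],54)))
print("front edge",lane(px2w(d,[[260,91],[391,91]],54)),"rear",lane(px2w(d,[[268,286],[385,286]],54)))
print("guides inner top",lane(px2w(d,[[257,10],[397,10],[263,200],[389,200],[272,295],[383,295]],40)))
s=ctrl.read_state(); print("TCP px",w2px(d,s["eef_pos"]), "tcp lane",lane(np.array([s["eef_pos"]])))
g=cv2.cvtColor(d["frame"],cv2.COLOR_RGB2GRAY)
print("col325",g[195:235,325].tolist()); print("row170",g[170,225:425].tolist())
E
```

```text
cam [535. -51. 284.]
rib top rear/base [[-107.5, 33.6], [-107.6, -34.0]] [[-120.1, 35.8], [-120.3, -36.5]]
front edge [[-37.1, 39.1], [-37.2, -38.9]] rear [[-165.3, 40.7], [-165.4, -42.4]]
guides inner top [[8.2, 40.6], [8.1, -42.2], [-106.2, 43.2], [-106.3, -44.2], [-179.7, 40.4], [-179.8, -44.0]]
TCP px [[320.81173889 284.72413278]] tcp lane [[-132.3, 3.0]]
col325 [144, 145, 145, 145, 144, 145, 144, 144, 144, 144, 143, 144, 144, 142, 133, 110, 82, 70, 77, 102, 129, 142, 144, 144, 142, 141, 141, 141, 140, 140, 137, 136, 140, 143, 142, 143, 143, 143, 142, 144]
row170 [50, 49, 51, 50, 50, 52, 50, 51, 51, 52, 51, 51, 50, 50, 69, 105, 134, 149, 153, 153, 154, 153, 154, 149, 142, 147, 153, 154, 154, 154, 154, 154, 155, 155, 156, 156, 148, 135, 132, 137, 139, 139, 139, 140, 139, 138, 139, 139, 139, 140, 140, 140, 140, 140, 141, 141, 141, 142, 141, 141, 139, 142, 141, 141, 142, 141, 142, 142, 141, 142, 143, 142, 143, 141, 142, 143, 143, 142, 143, 143, 144, 143, 143, 143, 144, 143, 143, 143, 145, 143, 144, 143, 145, 145, 145, 146, 144, 145, 145, 144, 143, 146, 145, 145, 147, 146, 145, 145, 146, 145, 145, 145, 146, 146, 145, 146, 146, 147, 146, 147, 146, 146, 147, 148, 148, 146, 146, 147, 146, 147, 145, 146, 147, 147, 146, 147, 147, 146, 147, 147, 146, 146, 146, 147, 146, 147, 146, 147, 146, 147, 147, 147, 147, 147, 148, 147, 146, 147, 147, 148, 147, 138, 113, 115, 139, 154, 156, 156, 154, 156, 156, 156, 155, 156, 156, 156, 154, 152, 155, 159, 160, 160, 160, 160, 161, 151, 116, 72, 52, 50, 52, 52, 52, 52, 52, 51, 51, 50, 51, 50]
```

```bash
python3 -m creep '[{"hand":0.3,"travel":[0.35,0.1,4.0],"angular":[0,0,0]},{"hand":0.3,"travel":[0.35,0.1,5.5],"angular":[0,0,0]},{"hand":0.3,"travel":[0.35,0.1,6.0],"angular":[0,0,0]},{"hand":0.3,"travel":[0.35,0.1,6.4],"angular":[0,0,0]},{"hand":0.3,"travel":[0.35,0.1,6.7],"angular":[0,0,0]},{"hand":0.3,"travel":[0.35,0.1,6.8],"angular":[0,0,0]},{"hand":0.3,"travel":[0.35,0.1,6.8],"angular":[0,0,0]},{"hand":0.3,"travel":[0.35,0.1,6.8],"angular":[0,0,0]}]'; python3 st.py
```

```text
clock: 4.1
eef_pos: [560.0, -128.9, 52.2]
tool_rot: [3.141, -0.001, 0.269]
force: [-0.1, 1.1, 0.5]
width: 25.9
t 4.1 eef [ 560.  -128.9   52.2] rot [ 3.1409e+00 -9.0000e-04  2.6890e-01] lane x,y [-133.5   -0.9] F lane [ 1.1 -0.2  0.5] w 25.9
tool axes [[0.9641, 0.2657, 0.0011], [0.2657, -0.9641, -0.0005], [0.0009, 0.0007, -1.0]]
```

```bash
python3 -m creep '[{"hand":0.3,"travel":[0,0,0.2],"angular":[0,0,0]},{"hand":0.3,"travel":[0,0,0.4],"angular":[0,0,0]},{"hand":0.3,"travel":[0,0,0.5],"angular":[0,0,0]},{"hand":0.3,"travel":[0,0,0.5],"angular":[0,0,0]},{"hand":0.3,"travel":[0,0,0.5],"angular":[0,0,0]}]'; python3 st.py
```

```text
clock: 4.6
eef_pos: [560.0, -128.8, 47.2]
tool_rot: [3.141, -0.001, 0.269]
force: [-0.2, 0.6, 0.1]
width: 25.6
t 4.6 eef [ 560.  -128.8   47.2] rot [ 3.141e+00 -8.000e-04  2.690e-01] lane x,y [-133.4   -0.9] F lane [0.7 0.1 0.1] w 25.6
tool axes [[0.964, 0.2658, 0.001], [0.2658, -0.964, -0.0004], [0.0008, 0.0006, -1.0]]
```

```bash
python3 -m creep '[{"hand":0.3,"travel":[0,0,0.2],"angular":[0,0,0]},{"hand":0.3,"travel":[0,0,0.3],"angular":[0,0,0]},{"hand":0.3,"travel":[0,0,0.3],"angular":[0,0,0]}]'; python3 st.py; python3 - <<'E'
from h import *
for c in ("scene","wrist"):
    d=ctrl.get_image(c); cv2.imwrite(f"pics/{c}3.png",d["frame"][:,:,::-1])
    if c=="scene": a=cv2.resize(d["frame"][140:300,195:415,::-1],(640,465),interpolation=2); cv2.imwrite("pics/s3.png",a)
E
```

```text
clock: 4.9
eef_pos: [559.8, -128.8, 43.9]
tool_rot: [3.141, -0.0, 0.269]
force: [-1.0, -0.8, 0.4]
width: 25.5
t 4.9 eef [ 559.8 -128.8   43.9] rot [ 3.1411e+00 -5.0000e-04  2.6900e-01] lane x,y [-133.3   -0.7] F lane [-0.5  1.2  0.4] w 25.5
tool axes [[0.964, 0.2658, 0.0006], [0.2658, -0.964, -0.0003], [0.0005, 0.0004, -1.0]]
```

View pics/s3.png

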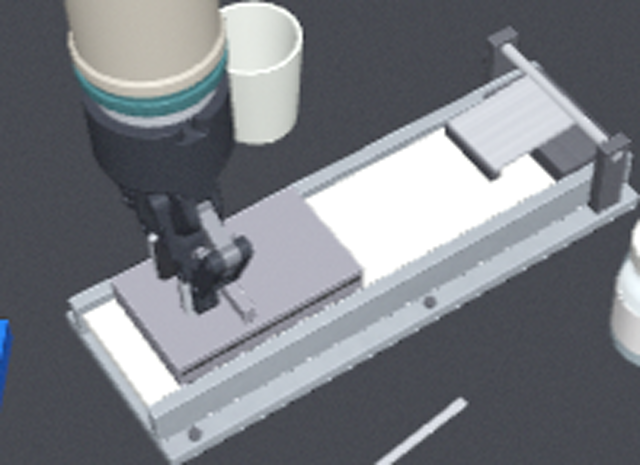

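The scene crop shows the fingertips at crop (200,300), over the flat just behind the rib at (235,300). The force reads zero, because the part-open fingers stand back from the TCP. I keep going down.

```bash
python3 -m creep '[{"hand":0.3,"travel":[0,0,0.2],"angular":[0,0,0]},{"hand":0.3,"travel":[0,0,0.4],"angular":[0,0,0]},{"hand":0.3,"travel":[0,0,0.5],"angular":[0,0,0]},{"hand":0.3,"travel":[0,0,0.5],"angular":[0,0,0]}]'; python3 st.py
```

```text
clock: 5.4
eef_pos: [559.8, -128.8, 38.9]
tool_rot: [3.141, -0.0, 0.269]
force: [1.2, -0.1, 0.4]
width: 25.4
t 5.4 eef [ 559.8 -128.8   38.9] rot [ 3.1412e+00 -4.0000e-04  2.6900e-01] lane x,y [-133.3   -0.7] F lane [-0.4 -1.1  0.4] w 25.4
tool axes [[0.964, 0.2657, 0.0004], [0.2657, -0.964, -0.0003], [0.0004, 0.0004, -1.0]]
```

No force yet at 38.9 is more than the stand-back can explain, so I check before going on.

```bash
python3 - <<'E'
from h import *
d=ctrl.get_image("scene"); a=cv2.resize(d["frame"][200:275,220:340,::-1],None,fx=5,fy=5,interpolation=2)
cv2.imwrite("pics/s4.png",a)
s=ctrl.read_state(); print(np.round(s["tau"],2),np.round(s["qpos"],3), s["force"])
d=ctrl.get_image("wrist"); print(np.round(d["origin"]))
cv2.imwrite("pics/w4.png",d["frame"][:,:,::-1])
E
```

```text
[-0.000e+00 -5.465e+01 -3.610e+00 -1.143e+01  1.000e-02 -0.000e+00
 -0.000e+00] [ 0.362  0.772 -0.291  1.86   0.384  0.564  0.091] [ 0.60840567  0.51870693 -0.4122068 ]
[539. -51. 203.]
```

View pics/s4.png

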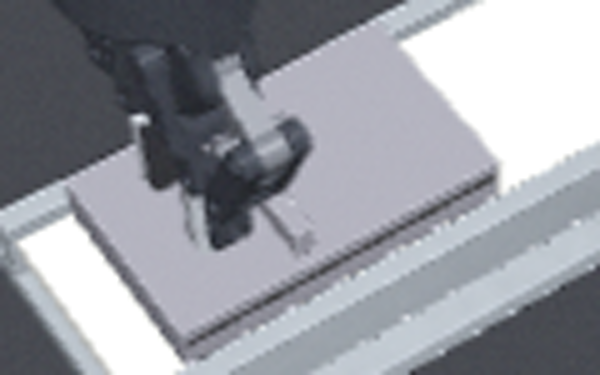

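View pics/w4.png

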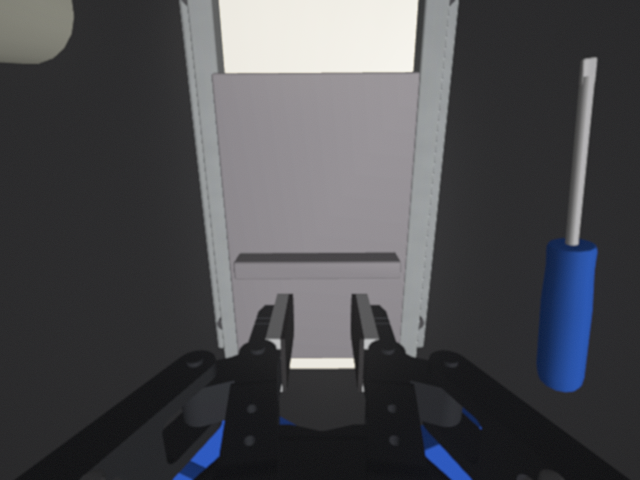

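Pictures: the wrist view shows the rib at row 265 and the fingertips at (291,294) and (352,294), with the cassette still looking farther off than the tips. I compute the actual gap from the known sizes.

```bash
python3 - <<'E'
from h import *
d=ctrl.get_image("wrist"); K=np.array([[d["fx"],0,d["cx"]],[0,d["fy"],d["cy"]],[0,0,1.]])
print(d["fx"],d["cx"],d["cy"],np.round(d["origin"],1),np.round(d["orientation"],3))
obj=np.array([[65,40,0],[65,-40,0],[-65,40,0],[-65,-40,0],[-16,35,12],[-16,-35,12],[-16,35,0],[-16,-35,0]],float)
img=np.array([[216,73],[418,73],[235,358],[403,358],[236,262],[400,262],[235,277],[401,277]],float)
ok,rv,tv=cv2.solvePnP(obj[:4],img[:4],K,None); Rm=cv2.Rodrigues(rv)[0]
cam=-Rm.T@tv; print("cam over cassette top:",cam.ravel().round(1))
pr=cv2.projectPoints(obj,rv,tv,K,None)[0][:,0]; print("err",np.round(pr-img,1).tolist())
s=ctrl.read_state(); p=w2px(d,s["eef_pos"]); print("tcp px",p, "tcp rel cam",np.round(np.array(s["eef_pos"])-d["origin"],1))
T=rot(s["tool_rot"])
for back in (0,10,20,30):
    P=np.array([np.array(s["eef_pos"])+T@[sx*12.7,y,-back] for sx in(-1,1) for y in (-11,11)]); print(back,w2px(d,P).round().tolist())
E
```

```text
357.98418260195524 321.84268199954477 239.1004189483461 [539.1 -51.2 203.3] [ 2.814e+00 -1.000e-03  2.700e-01]
cam over cassette top: [ 37.7  -1.8 155. ]
err [[0.7, -0.5], [-0.4, -1.2], [2.6, 1.2], [-3.0, 0.8], [-0.4, 12.3], [0.4, 11.8], [6.7, -12.0], [-6.1, -12.4]]
tcp px [[320.55840154 285.2179514 ]] tcp rel cam [  20.9  -77.7 -164.2]
0 [[295.0, 265.0], [296.0, 304.0], [346.0, 265.0], [345.0, 305.0]]
10 [[293.0, 273.0], [295.0, 315.0], [347.0, 273.0], [346.0, 315.0]]
20 [[292.0, 283.0], [293.0, 326.0], [349.0, 283.0], [348.0, 326.0]]
30 [[290.0, 293.0], [291.0, 338.0], [351.0, 293.0], [349.0, 338.0]]
```

```bash
python3 - <<'E'
from h import *
now=cv2.cvtColor(ctrl.get_image("scene")["frame"],cv2.COLOR_RGB2GRAY).astype(np.float32)
for n in ("scene1","scene3"):
    a=cv2.imread(f"pics/{n}.png",0).astype(np.float32)
    for nm,(x0,y0,x1,y1) in {"cass front":(292,208,325,248),"guide":(340,215,380,260)}.items():
        w=cv2.createHanningWindow((x1-x0,y1-y0),cv2.CV_32F)
        print(n,nm,cv2.phaseCorrelate(a[y0:y1,x0:x1],now[y0:y1,x0:x1],w), "absdiff",np.abs(a-now)[y0:y1,x0:x1].mean().round(2))
wr=cv2.imread("pics/wrist3.png"); cv2.imwrite("pics/x.png",wr)
s=ctrl.read_state(); print(s["clock"],s["force"],s["torque"])
E
```

```text
scene1 cass front ((0.09178883779622993, -0.006799152760031291), 0.9944834089941449) absdiff 5.88
scene1 guide ((-0.061457669732181586, 0.49529560615701484), 0.979664482805464) absdiff 2.65
scene3 cass front ((-0.04564713471449977, -0.03434745412216955), 0.9877385687496927) absdiff 0.58
scene3 guide ((0.26952152349839764, 0.9170140993206637), 0.2783747968408797) absdiff 20.08
5.6 [-0.18631218 -0.66086197 -0.27328796] [-0.02314866 -0.03782862 -0.05392227]
```

The cassette has not moved, so there is simply no contact yet. I go down gently; the 12 mm of spring travel makes that safe.

```bash
python3 -m creep '[{"hand":0.3,"travel":[0,0,0.2],"angular":[0,0,0]},{"hand":0.3,"travel":[0,0,0.4],"angular":[0,0,0]},{"hand":0.3,"travel":[0,0,0.6],"angular":[0,0,0]},{"hand":0.3,"travel":[0,0,0.6],"angular":[0,0,0]}]'; python3 st.py
```

```text
clock: 6.0
eef_pos: [559.8, -128.8, 32.8]
tool_rot: [3.141, -0.0, 0.269]
force: [0.2, 0.2, 0.4]
width: 25.5
t 6.0 eef [ 559.8 -128.8   32.8] rot [ 3.1412e+00 -3.0000e-04  2.6900e-01] lane x,y [-133.3   -0.6] F lane [ 0.1 -0.3  0.4] w 25.5
tool axes [[0.964, 0.2658, 0.0003], [0.2658, -0.964, -0.0003], [0.0003, 0.0004, -1.0]]
```

```bash
python3 -m creep '[{"hand":0.3,"travel":[0,0,0.2],"angular":[0,0,0]},{"hand":0.3,"travel":[0,0,0.4],"angular":[0,0,0]},{"hand":0.3,"travel":[0,0,0.5],"angular":[0,0,0]},{"hand":0.3,"travel":[0,0,0.5],"angular":[0,0,0]}]'; python3 st.py
```

```text
clock: 6.4
eef_pos: [560.0, -128.9, 28.9]
tool_rot: [3.14, -0.001, 0.269]
force: [-3.1, -0.8, 10.8]
width: 26.1
t 6.4 eef [ 560.  -128.9   28.9] rot [ 3.1404e+00 -7.0000e-04  2.6900e-01] lane x,y [-133.5   -0.9] F lane [ 0.   3.2 10.8] w 26.1
tool axes [[0.964, 0.2658, 0.001], [0.2658, -0.964, -0.0009], [0.0007, 0.0012, -1.0]]
```

Contact: 10.8 N at TCP 28.9. The tips really stand about 23 mm behind the TCP reading, so I steer by force. Now the hard press.

```bash
python3 -m creep '[{"hand":0.3,"travel":[0,0,0.2],"angular":[0,0,0]},{"hand":0.3,"travel":[0,0,0.4],"angular":[0,0,0]},{"hand":0.3,"travel":[0,0,0.6],"angular":[0,0,0]},{"hand":0.3,"travel":[0,0,0.7],"angular":[0,0,0]},{"hand":0.3,"travel":[0,0,0.7],"angular":[0,0,0]}]'; python3 st.py;  python3 - <<'E'
from h import *
now=ctrl.get_image("scene")["frame"][:,:,::-1]; cv2.imwrite("pics/scene5.png",now)
g=lambda i:cv2.cvtColor(i,cv2.COLOR_BGR2GRAY).astype(np.float32)
a=g(cv2.imread("pics/scene1.png"));n=g(now)
x0,y0,x1,y1=292,208,325,248
print(cv2.phaseCorrelate(a[y0:y1,x0:x1],n[y0:y1,x0:x1],cv2.createHanningWindow((x1-x0,y1-y0),cv2.CV_32F)))
E
```

```text
clock: 6.9
eef_pos: [560.1, -128.9, 23.7]
tool_rot: [3.14, -0.001, 0.269]
force: [-3.8, 0.9, 16.7]
width: 25.5
t 6.9 eef [ 560.1 -128.9   23.7] rot [ 3.1395e+00 -8.0000e-04  2.6910e-01] lane x,y [-133.5   -1. ] F lane [ 1.9  3.4 16.7] w 25.5
tool axes [[0.964, 0.2659, 0.0013], [0.2659, -0.964, -0.0018], [0.0008, 0.0021, -1.0]]
((-0.19382544633736387, 2.268211997625585), 0.6399469004737006)
```

```bash
python3 -m creep '[{"hand":0.3,"travel":[0,-0.3,0.1],"angular":[0,0,0]},{"hand":0.3,"travel":[0,-0.6,0.1],"angular":[0,0,0]},{"hand":0.3,"travel":[0,-1.0,0.1],"angular":[0,0,0]},{"hand":0.3,"travel":[0,-1.5,0.1],"angular":[0,0,0]},{"hand":0.3,"travel":[0,-2.2,0.1],"angular":[0,0,0]},{"hand":0.3,"travel":[0,-3.0,0.1],"angular":[0,0,0]},{"hand":0.3,"travel":[0,-3.8,0.1],"angular":[0,0,0]},{"hand":0.3,"travel":[0,-4.6,0.1],"angular":[0,0,0]},{"hand":0.3,"travel":[0,-5.4,0.1],"angular":[0,0,0]},{"hand":0.3,"travel":[0,-6.2,0.1],"angular":[0,0,0]},{"hand":0.3,"travel":[0,-7.0,0.1],"angular":[0,0,0]},{"hand":0.3,"travel":[0,-7.5,0.1],"angular":[0,0,0]},{"hand":0.3,"travel":[0,-7.5,0.1],"angular":[0,0,0]}]'; python3 st.py;  python3 - <<'E'
from h import *
d=ctrl.get_image("wrist"); cv2.imwrite("pics/w6.png",d["frame"][:,:,::-1])
d=ctrl.get_image("scene"); cv2.imwrite("pics/s6.png",cv2.resize(d["frame"][130:300,215:425,::-1],None,fx=3.5,fy=3.5,interpolation=2))
E
```

```text
clock: 8.25
eef_pos: [543.0, -59.9, 25.1]
tool_rot: [3.134, -0.005, 0.268]
force: [0.8, -6.6, 15.5]
width: 25.4
t 8.25 eef [543.  -59.9  25.1] rot [ 3.1335 -0.005   0.2677] lane x,y [-62.4  -2.9] F lane [-6.5  1.  15.5] w 25.4
tool axes [[0.9644, 0.2645, 0.0069], [0.2646, -0.9643, -0.0065], [0.005, 0.0081, -1.0]]
```

View pics/s6.png

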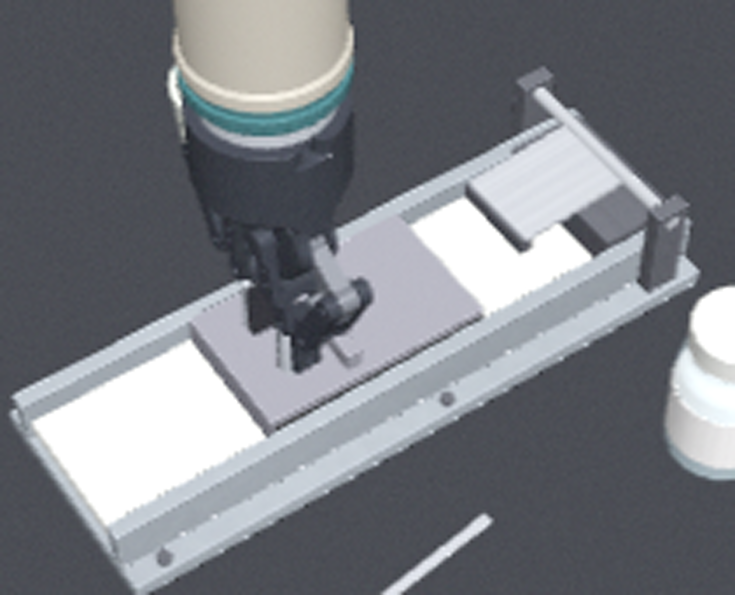

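The scene crop shows the cassette slid along with the fingers, flat, its front edge at (445,270), still clear of the nose at (500,215). The bystanders are unmoved. The press has sagged to 15.5 N, so I press deeper and close in on the nose.

```bash
python3 -m creep '[{"hand":0.3,"travel":[0,-0.1,0.2],"angular":[0,0,0]},{"hand":0.3,"travel":[-0.05,-0.4,0.4],"angular":[0,0,0]},{"hand":0.3,"travel":[-0.1,-1.0,0.5],"angular":[0,0,0]},{"hand":0.3,"travel":[-0.15,-1.6,0.5],"angular":[0,0,0]},{"hand":0.3,"travel":[-0.15,-2.2,0.5],"angular":[0,0,0]},{"hand":0.3,"travel":[-0.15,-2.6,0.5],"angular":[0,0,0]},{"hand":0.3,"travel":[-0.15,-2.8,0.5],"angular":[0,0,0]}]'; python3 st.py;  python3 - <<'E'
from h import *
d=ctrl.get_image("wrist"); cv2.imwrite("pics/w7.png",d["frame"][:,:,::-1])
d=ctrl.get_image("top"); F=(523.5,-.5,np.deg2rad(105.5))
c,s=np.cos(F[2]),np.sin(F[2])
for r in ctrl.spot_point("scene","cassette")+ctrl.spot_point("wrist","cassette"):
    p=np.array(r["at"]); q=p[:2]-F[:2]; print(round(r["confidence"],2),np.round([c*q[0]+s*q[1],-s*q[0]+c*q[1],p[2]],1))
g=cv2.cvtColor(cv2.imread("pics/w7.png"),cv2.COLOR_BGR2GRAY); print(g[:200:4,290].tolist())
E
```

```text
clock: 9.05
eef_pos: [537.2, -38.5, 22.4]
tool_rot: [3.126, -0.009, 0.265]
force: [1.3, -11.1, 18.2]
width: 25.6
t 9.05 eef [537.2 -38.5  22.4] rot [ 3.126  -0.0088  0.2648] lane x,y [-40.3  -3.1] F lane [-11.    1.7  18.2] w 25.6
tool axes [[0.9651, 0.2616, 0.0126], [0.2617, -0.9651, -0.0127], [0.0088, 0.0156, -0.9998]]
0.83 [-29.1  -0.3  28.1]
0.8 [ -37.4 -285.7    4.7]
0.66 [-319.1 -102.6    0.6]
0.59 [-299.9   76.    -4.9]
0.56 [-3.1  0.9 26.9]
[178, 179, 175, 87, 88, 65, 53, 237, 239, 239, 239, 240, 240, 240, 240, 239, 240, 239, 137, 150, 150, 150, 150, 150, 149, 148, 149, 149, 149, 149, 148, 149, 148, 148, 148, 148, 150, 148, 147, 148, 148, 148, 148, 149, 149, 149, 147, 147, 147, 147]
```

View pics/w7.png

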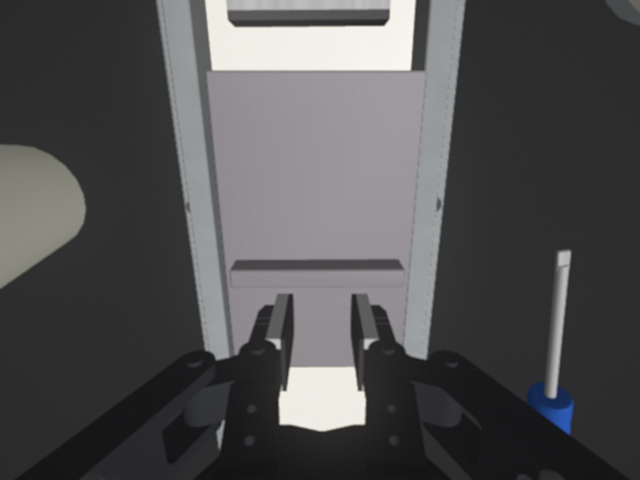

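Wrist view: the cassette is straight in the lane with its front edge at row 71; the nose is ahead at row 22 and the press holds at 18 N (~9 mm). I push on under the spring.

```bash
python3 -m creep '[{"hand":0.3,"travel":[0,-0.4,0.2],"angular":[0,0,0]},{"hand":0.3,"travel":[0,-0.9,0.2],"angular":[0,0,0]},{"hand":0.3,"travel":[0,-1.4,0.2],"angular":[0,0,0]},{"hand":0.3,"travel":[0,-1.9,0.2],"angular":[0,0,0]},{"hand":0.3,"travel":[0,-2.4,0.2],"angular":[0,0,0]},{"hand":0.3,"travel":[0,-2.9,0.2],"angular":[0,0,0]},{"hand":0.3,"travel":[0,-3.3,0.2],"angular":[0,0,0]},{"hand":0.3,"travel":[0,-3.6,0.2],"angular":[0,0,0]}]'; python3 st.py
```

```text
clock: 10.05
eef_pos: [529.9, -9.4, 22.3]
tool_rot: [3.119, -0.01, 0.261]
force: [0.9, -12.0, 19.4]
width: 25.2
t 10.05 eef [529.9  -9.4  22.3] rot [ 3.1186 -0.0104  0.2614] lane x,y [-10.3  -3.8] F lane [-11.8   2.3  19.4] w 25.2
tool axes [[0.966, 0.2582, 0.016], [0.2585, -0.9658, -0.0195], [0.0104, 0.023, -0.9997]]
```

```bash
python3 -m creep '[{"hand":0.3,"travel":[0,-0.4,0.15],"angular":[0.5,0,-0.2]},{"hand":0.3,"travel":[0,-0.9,0.15],"angular":[1,0,-0.4]},{"hand":0.3,"travel":[0,-1.4,0.15],"angular":[1,0,-0.4]},{"hand":0.3,"travel":[0,-1.9,0.15],"angular":[1,0,-0.4]},{"hand":0.3,"travel":[0,-2.4,0.15],"angular":[1,0,-0.4]},{"hand":0.3,"travel":[0,-2.8,0.15],"angular":[1,0,-0.4]},{"hand":0.3,"travel":[0,-3.1,0.15],"angular":[1,0,-0.4]}]'; python3 st.py
```

```text
clock: 10.75
eef_pos: [523.2, 14.4, 22.1]
tool_rot: [3.128, -0.01, 0.265]
force: [-1.1, -12.8, 20.1]
width: 25.5
t 10.75 eef [523.2  14.4  22.1] rot [ 3.128  -0.0101  0.2647] lane x,y [14.4 -3.7] F lane [-12.    4.4  20.1] w 25.5
tool axes [[0.9651, 0.2614, 0.0133], [0.2616, -0.9651, -0.0104], [0.0101, 0.0136, -0.9999]]
```

```bash
python3 -m creep '[{"hand":0.3,"travel":[0,-0.5,0.15],"angular":[0.4,0,0]},{"hand":0.3,"travel":[0,-0.7,0.15],"angular":[0.4,0,0]},{"hand":0.3,"travel":[0,-0.9,0.15],"angular":[0.4,0,0]},{"hand":0.3,"travel":[0,-1.1,0.15],"angular":[0.4,0,0]},{"hand":0.3,"travel":[0,-1.1,0.15],"angular":[0.4,0,0]}]'; python3 st.py; python3 - <<'E'
from h import *
d=ctrl.get_image("scene"); cv2.imwrite("pics/s8.png",cv2.resize(d["frame"][130:300,215:425,::-1],None,fx=3.5,fy=3.5,interpolation=2))
d=ctrl.get_image("wrist"); cv2.imwrite("pics/w8.png",d["frame"][:,:,::-1])
E
```

```text
clock: 11.25
eef_pos: [522.1, 20.4, 22.6]
tool_rot: [3.129, -0.012, 0.262]
force: [-0.5, -8.6, 18.1]
width: 25.6
t 11.25 eef [522.1  20.4  22.6] rot [ 3.1287 -0.0118  0.2618] lane x,y [20.5 -4.3] F lane [-8.2  2.8 18.1] w 25.6
tool axes [[0.9658, 0.2587, 0.0147], [0.2588, -0.9659, -0.0094], [0.0118, 0.0129, -0.9998]]
```

```bash
python3 -m creep '[{"hand":0.3,"travel":[0,-0.5,0.15],"angular":[0.4,0,0]},{"hand":0.3,"travel":[0,-0.8,0.15],"angular":[0.4,0,0]},{"hand":0.3,"travel":[0,-1.1,0.15],"angular":[0.4,0,0]},{"hand":0.3,"travel":[0,-1.3,0.15],"angular":[0.4,0,0]},{"hand":0.3,"travel":[0,-1.3,0.15],"angular":[0.4,0,0]}]'; python3 st.py; python3 - <<'E'
from h import *
d=ctrl.get_image("scene"); cv2.imwrite("pics/s9.png",cv2.resize(d["frame"][130:300,215:425,::-1],None,fx=3.5,fy=3.5,interpolation=2))
E
```

```text
clock: 11.85
eef_pos: [521.8, 24.1, 23.1]
tool_rot: [3.125, -0.013, 0.256]
force: [2.7, -17.4, 17.4]
width: 25.9
t 11.85 eef [521.8  24.1  23.1] rot [ 3.1248 -0.0133  0.2563] lane x,y [24.1 -4.9] F lane [-17.5   2.1  17.4] w 25.9
tool axes [[0.9672, 0.2533, 0.0172], [0.2535, -0.9673, -0.0129], [0.0133, 0.0168, -0.9998]]
```

View pics/s9.png

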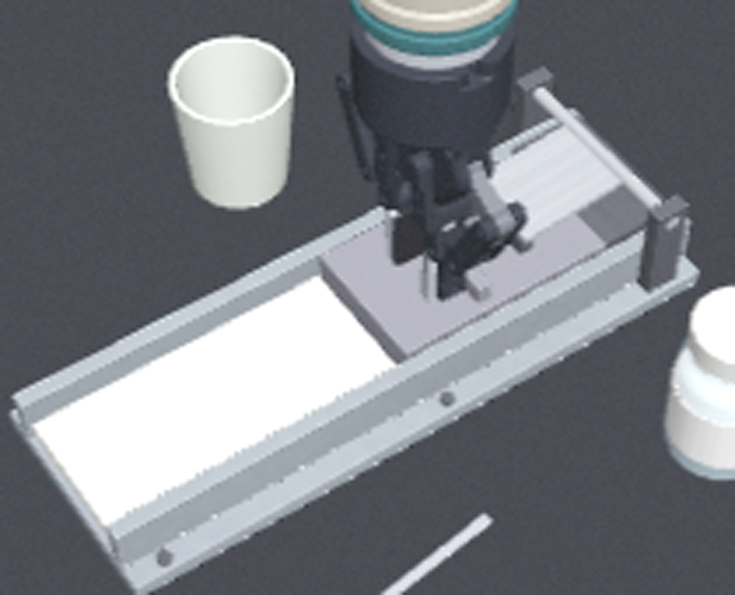

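Scene crop: the cassette is under the spring, its front edge meets the dark stop at (600,240) and the lane behind it is empty. The force rose to 17.5 N over only 3.6 mm. One more push will confirm the stop.

```bash
python3 -m creep '[{"hand":0.3,"travel":[0,-0.8,0.2],"angular":[0,0,0]},{"hand":0.3,"travel":[0,-1.2,0.2],"angular":[0,0,0]},{"hand":0.3,"travel":[0,-1.5,0.2],"angular":[0,0,0]},{"hand":0.3,"travel":[0,-1.5,0.2],"angular":[0,0,0]}]'; python3 st.py
```

```text
clock: 12.3
eef_pos: [521.8, 23.7, 23.2]
tool_rot: [3.107, -0.013, 0.247]
force: [5.6, -29.7, 16.4]
width: 25.7
t 12.3 eef [521.8  23.7  23.2] rot [ 3.1074 -0.0135  0.2471] lane x,y [23.8 -4.8] F lane [-30.1   2.6  16.4] w 25.7
tool axes [[0.9695, 0.244, 0.0214], [0.2445, -0.9692, -0.0299], [0.0135, 0.0342, -0.9993]]
```

It is firm: 30 N with no motion, so the cassette is home. I ease off the push, lift straight up, then clear away backwards.

```bash
python3 -m creep '[{"hand":0.3,"travel":[0,-0.4,0],"angular":[0.5,0,0]},{"hand":0.3,"travel":[0,-0.2,-0.3],"angular":[1,0,0]},{"hand":0.3,"travel":[0,0,-0.8],"angular":[1.5,0,0]},{"hand":0.3,"travel":[0,0.1,-1.3],"angular":[1.5,0,0]},{"hand":0.3,"travel":[0,0.4,-2],"angular":[1.5,0,0]},{"hand":0.3,"travel":[0,0.8,-4],"angular":[1.5,0,0]},{"hand":0.3,"travel":[0,1.5,-8],"angular":[1.5,0,0]},{"hand":0.3,"travel":[0,4,-12],"angular":[1.5,0,0]},{"hand":0.3,"travel":[0,8,-16],"angular":[1.5,0,0]},{"hand":0.3,"travel":[0,13,-18],"angular":[1.5,0,0]},{"hand":0.3,"travel":[0,18,-18],"angular":[1.5,0,0]},{"hand":0.3,"travel":[0,22,-18],"angular":[1.5,0,0]},{"hand":0.3,"travel":[0,22,-18],"angular":[1.5,0,0]}]'; python3 st.py; python3 - <<'E'
from h import *
F=(523.5,-.5,np.deg2rad(105.5)); c,s=np.cos(F[2]),np.sin(F[2])
for cam in ("scene","top"):
    d=ctrl.get_image(cam); cv2.imwrite(f"pics/{cam}10.png",d["frame"][:,:,::-1])
    for t in ("cassette","jar","screwdriver","beaker"):
        for r in ctrl.spot_point(cam,t):
            p=np.array(r["at"]); q=p[:2]-F[:2]; L=np.round([c*q[0]+s*q[1],-s*q[0]+c*q[1],p[2]],1)
            if t!="cassette" or abs(L[1])<30: print(cam,t,round(r["confidence"],2),"lane",L,"world",p.round())
d=ctrl.get_image("scene")
cv2.imwrite("pics/s10.png",cv2.resize(d["frame"][135:255,290:425,::-1],None,fx=5,fy=5,interpolation=2))
E
```

```text
clock: 13.6
eef_pos: [571.8, -193.8, 210.8]
tool_rot: [3.128, -0.014, 0.236]
force: [-0.3, -0.6, 0.1]
width: 25.8
t 13.6 eef [ 571.8 -193.8  210.8] rot [ 3.1277 -0.0136  0.2361] lane x,y [-199.1    5.1] F lane [-0.5  0.5  0.1] w 25.8
tool axes [[0.9722, 0.2337, 0.0164], [0.2339, -0.9722, -0.0103], [0.0136, 0.0139, -0.9998]]
scene jar 0.71 lane [ 107.3 -147.9    1.4] world [637. 142.   1.]
scene jar 0.56 lane [51.  -2.8 29.7] world [513.  49.  30.]
scene screwdriver 0.77 lane [-117.9 -145.3   -4.5] world [695. -75.  -4.]
scene beaker 0.83 lane [-1.000e-01  1.505e+02  5.000e-01] world [378. -41.   0.]
scene beaker 0.6 lane [1.3 2.1 2.5] world [521.   0.   2.]
top cassette 0.66 lane [48.3 -4.8 28.8] world [515.  47.  29.]
top jar 0.75 lane [ 106.2 -149.8   -2.1] world [640. 142.  -2.]
top jar 0.47 lane [  2.4 147.2   0.5] world [381. -38.   0.]
top screwdriver 0.64 lane [-119.6 -140.4    4.3] world [691. -78.   4.]
top beaker 0.71 lane [  3.6 142.    0.5] world [386. -35.   0.]
top beaker 0.32 lane [145.8   0.5  65.7] world [484. 140.  66.]
top beaker 0.29 lane [-117.8 -143.8    4.3] world [694. -76.   4.]
```

View pics/s10.png

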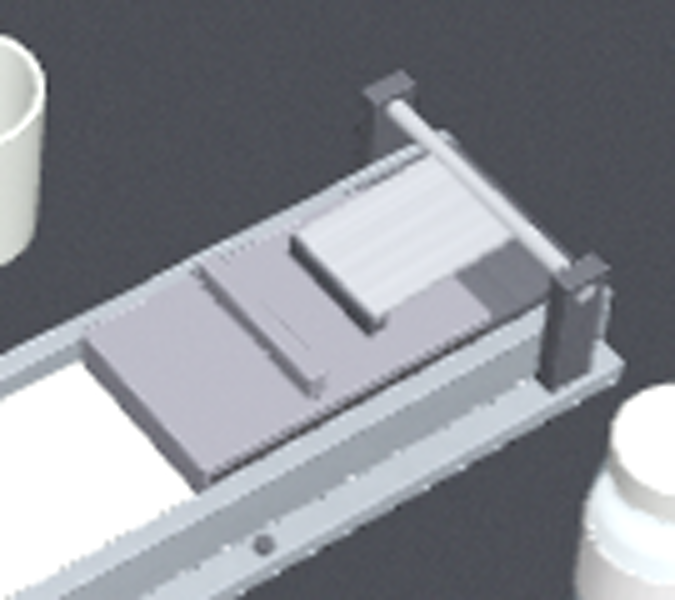

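Final crop: the cassette lies flat under the spring nose (340,280), its front corner at the dark stop (490,310), rib and flat clear. A numeric check of the rear edge comes before handing in.

```bash
python3 - <<'E'
from h import *
F=(523.5,-.5,np.deg2rad(105.5))
for cam,ys in (("top",(-20,0,20)),("scene",(10,20,0))):
  for n in (10,1):
    im=cv2.GaussianBlur(cv2.imread(f"pics/{cam}{n}.png"),(3,3),0).astype(np.float32).sum(2)/3
    d=ctrl.get_image(cam)
    for lo,hi in (((-40,10),) if n==10 else ((-195,-145),)):
        out=[]
        for y in ys:
            x=np.arange(lo,hi,.5); p=w2px(d,fx2w(F,np.c_[x,0*x+y,0*x+(50.5 if n==10 else 54)])).astype(np.float32)
            v=cv2.remap(im,p[:,:1],p[:,1:],1).ravel(); g=np.gradient(v); out.append((x[np.argmin(g)],round(float(g.min()),1)))
        print(cam,n,out)
E
```

```text
top 10 [(np.float64(-13.0), -4.9), (np.float64(-12.5), -5.0), (np.float64(-13.0), -4.8)]
top 1 [(np.float64(-163.0), -1.4), (np.float64(-162.5), -1.4), (np.float64(-163.0), -1.5)]
scene 10 [(np.float64(-23.5), -15.2), (np.float64(-24.0), -15.3), (np.float64(-24.0), -16.7)]
scene 1 [(np.float64(-171.0), -17.3), (np.float64(-171.0), -15.6), (np.float64(-171.0), -16.7)]
```

```bash
python3 -c "
from cell import ctrl
print(ctrl.finish_job())"
```

```text
the job is handed in; nothing more can be done
None
```

I pressed the grey cassette down with about 17–20 N, slid it under the leaf spring to the end stop, lifted the hand clear and handed the job in at about 14 s. No verdict is reported.

**Pressing:** by the spring's force figures the cassette was 7–9 mm down ahead of the nose.

**Last checks that agreed:**
- **Stop:** the push rose to 30 N with no further motion.
- **Position:** the top view puts the rear edge at lane x ≈ -13 mm (home is -15) and the network puts the origin at x ≈ 48 mm. Both are within measuring error of home (50 mm).
- **Flat and clear:** in the last view the cassette lies flat under the nose, and the force on the hand reads zero.
- **Bystanders:** jar, beaker and screwdriver are within the network's few mm of where they began.

**Checks that disagreed or were not made:**
- **Tool height:** contact came with the TCP reading about 23 mm lower than expected, so I worked by force instead of height.
- **Sideways position:** the network gave the cassette's y as -4.8 mm, outside the ±4 mm limit. The lane allows only 2 mm of play, so I took it as detection error.
- **Scene camera rear edge:** it read about 8–11 mm farther back than the top view, before and after the move. I took this as the bottom of the rear face.
- **Spring force:** I could not measure how hard the leaf spring presses on the cassette.

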